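# Close and start the microcentrifuge

### The arm

A 6-joint arm with a two-finger parallel gripper is mounted at the origin on the work surface. World frame = base frame: x ahead of the robot, y to its left, z up, the work surface at z = 0. Lengths are in mm, angles in rad, forces in N, time in s.
With the tool pointing down it reaches from about 400 to 925 mm from the base axis. Payload 3.4 kg.
Tool frame: the origin (TCP) lies at the very end of the fingers, on their centre line; the grasp point (between the pads) lies 19 mm behind it; z points along the fingers, y is the line along which they close (so a half turn about z gives the same grasp; the last joint's range is limited). The gripper opens to 85 mm and grips with 20 to 120 N. Pads are 22 mm wide; open, the fingers measure 114 mm over their backs; the gripper's body (76 mm by 85 mm) begins 54 mm behind the grasp point. The pads swing forward as they close: fully open they stand 13 mm farther back than shut.
Start: joints at [1.252, 0.307, 1.506, -0, 1.328, -0.073], TCP at [139.382, 557.856, 231.305] pointing down, gripper open.
Joint ranges: [-3.12, 3.12], [-1.05, 2.28], [0.14, 2.33], [-1.42, 4.57], [0.1, 2.73], [-2.68, 2.68]. Speed limits (rad/s): [2.57, 2.57, 3.14, 3.14, 3.14, 3.14].

### API

Orientations are given as a unit quaternion [w, x, y, z].
In Python, from station import env, optics gives the robot as it stands.
- The arm moves only by the tool apply_moves, never from a script. Its argument "increments" is a list that holds one entry, the list of rows, each a list of 4 numbers: the shift along the tool's x, y, z in units of 50 mm (1.0 is 50 mm), then the turn about the tool's z in rad. A call has 1 to 20 rows; each row shifts and turns the commanded pose from where the row before left it, along the tool's axes as they then stand; what a row does not reach is not made up. A row lasts 1/8 s, in which the tool goes at most 62.5 mm and 10.7 degrees, less where a joint would pass 70% of its speed; a pose out of reach is approached as far as the arm can. A call is refused whole if a number of a shift passes 1 or a number of a turn 0.188, either way. A call with a gripper value outside its range is refused whole. "fingers" is the closure, from 0 (fully open) to 1 (shut), set as the call begins (left out, the last holds). The fingers move at their own pace and stop on an object; "newtons" is the grip in N (left out, the last holds). Time passes only in rows, so rows that do not move let the fingers close. It gives the time, the measured TCP pose, the force, the opening and the grip force at its end, in the units of the state.
- env.state(): the state, without advancing time (a new reading comes with each control period).
- optics.snapshot(name): name is "side" or "top" or "wrist"; returns a dict with "img" (400x640x3 uint8, red, green, blue), "z_map" (400x640 float32, mm along the optical axis (not along the pixel's ray), 0 where there is no reading), "fx", "fy", "cx", "cy" (pixels), "cam_to_world" (4x4, takes a point from camera to world coordinates); the wrist camera has in their place "T_tool_cam" (4x4, takes a point from camera to tool coordinates, whose origin is the TCP and whose axes are the flange's). Camera axes: x right, y up, looking along -z (the intrinsics and any distortion apply to the point x, -y, -z); pixel columns grow to the right and rows downward; lengths in mm; the calibration is good to about 2 mm. A picture is of the moment at which its call begins: read the wrist's pose just before it.
- env.close_job(): hands the job in; it is judged then, once.
Trained networks look in the newest picture that a camera, given by its name, has taken for a name from the list of things; names that differ only in an ending like _2 or _b are one class to them, and where a whole thing is asked for, a point or a joint stands for the part that bears it (a point fixed in the world has none). Each returns a list of dicts, best first, with "conf" (0 to 1); they miss things now and then, are a little off and sometimes report something else, mostly with a low value. They report only what shows in the picture. A call takes as long as a camera call.
- optics.trace(target, camera): "pixels" (400x640 bool, what is visible of it) and "rect" ([left, top, right, bottom] in pixels, round what is visible of it).
The state is a dict: "time": time; "joints": joint angles; "qvel": joint speeds; "joint_torque": joint torques, N m; "eef_pos": TCP position; "tool_rot": TCP orientation; "force": force on the tool from outside, world axes, zero at the start; "moment": the same for the moment, N m; "grip_width": finger opening in mm; "finger_force": force on a finger pad.
Only numpy, scipy, OpenCV 4.12 (cv2) and the standard library are available. Lean on these libraries where they do the work, as an engineer would, in place of code of your own. Each camera call takes 0.05 s, during which the arm holds its last target. There are 200 camera calls.

### The job

The microcentrifuge is loaded: push its part-open lid down until it clicks fully shut, then switch the power on by pressing the raised far half of the black rocker, then press the round start key and let it come back up. This is all pushing, nothing is to be picked up: do not raise the lid, press no other key, and leave the bottles, tubes and tools around the machine where they are.

Things in the scene. Friction and masses are not known exactly. Their poses are not given: they have to be found in the camera images.
- centrifuge: cream microcentrifuge, fixed, 260 deep (x), 230 wide (y), deck 110, shut lid 134 mm high; origin under its centre on the bench, x from its front (nearest the robot) to its rear. Front panel: slopes up at 30 degrees from the front edge (60 mm high) 100 mm to the deck; on it from right (-y) to left: black power rocker, round start key, square stop key, two narrow oblong keys
- lid_edge (a point): point on the lid's outer (top) face, mid-width, 17 mm behind its front edge; z is that face's normal, x runs from front to hinge. Lid: cream plate 160 x 165 x 22 mm with a round dark sight glass, small lip in front. Hinge axis along y at the rear, 112 mm behind the centrifuge's origin, 112 mm above the bench; this point is 135 mm in front of it and 22 mm above it when shut
- lid (a joint): lid angle in rad: 0 shut, grows as the front edge rises; starts part open at 0.5 to 0.95. The hinge is stiff, the lid stays where it is left (about 2 N at the edge moves it). In the last 10 mm at the front edge it goes over a spring catch: about 9 N at the edge, then it clicks and is held; short of that it stands ajar at about 0.07
- rocker_far (a point): point on the far half of the black power rocker (the half up the slope, marked with a small white bar), 12 mm from the pivot; turns with the rocker (axes as the panel's when off). Off, this half stands up, its end about 15 mm above the panel; on, about 8 mm. Rocker 36 mm long (along the slope), 24 mm wide
- rocker_mid (a point): centre of the rocker's face, over its pivot, 10 mm above the panel, 48 mm up the slope from the panel's front edge (the keys' row is 36 mm up)
- rocker (a joint): angle of the power rocker in rad: 0 off (far half up), 0.4 on (far half down). It springs over at mid travel and stays; needs about 4 N at the far half
- start_key_top (a point): round start key, 24 mm across, 48 mm to the left of the rocker; point at the centre of its top face, 7 mm proud of the panel when up; z is the panel's outward normal (tilted 30 degrees toward the robot; the key is pressed along -z), x runs up the slope
- start_key (a joint): travel of the start key in m: 0 up, 0.004 fully down; spring returned, moves from about 2 N, fully down at about 5 N
- stop_key_top (a point): square stop key, 21 mm, 45 mm to the left of the start key; not to be pressed; point at the centre of its top face, 7 mm proud of the panel when up; z is the panel's outward normal (tilted 30 degrees toward the robot; the key is pressed along -z), x runs up the slope
- stop_key (a joint): travel of the stop key in m: 0 up, 0.004 fully down; spring returned, moves from about 2 N, fully down at about 5 N
- speed_key_top (a point): oblong speed key, 13 mm wide, 26 mm along the slope, 43 mm to the left of the stop key; not to be pressed
- speed_key (a joint): travel of the speed key in m: 0 up, 0.004 fully down; spring returned, moves from about 2 N, fully down at about 5 N
- time_key_top (a point): oblong time key, same as the speed key, 42 mm farther left; not to be pressed
- time_key (a joint): travel of the time key in m: 0 up, 0.004 fully down; spring returned, moves from about 2 N, fully down at about 5 N
- bottle: bystander: white plastic screw-cap bottle, 84 mm across, 200 mm tall, origin under its centre
- jar_a: bystander: clear sample jar with screw cap, 58 mm across, 72 mm tall, origin under its centre
- jar_b: bystander: clear sample jar with screw cap, 58 mm across, 72 mm tall, origin under its centre
- vial: bystander: small glass vial with black cap, 28 mm across, 50 mm tall, origin under its centre
- tube_rack: bystander: white rack of small capped tubes, 70 x 132 mm (its x, y), 52 mm tall; origin under its centre
- dish: bystander: shallow white open weighing dish, 105 x 80 mm (its x, y), 22 mm tall; origin under its centre
- pipette: bystander: hand pipette lying on the bench, 30 x 215 mm (its x, y), 24 mm tall; origin under its centre

How it is judged (in metres and radians):
On the way, in this order (a step that is already met when the one before it is completed fails the run):
1. the lid is pushed shut onto its catch (value of joint lid below 0.025 rad and value of joint rocker below 0.25 rad), for 0.2 s.
2. the power rocker is switched on (value of joint rocker above 0.34 rad and value of joint lid below 0.025 rad), for 0.1 s.
3. the start key is pressed (all of step 2 and value of joint start_key above 0.0025 m), for 0.05 s.
At the end, for the whole second after the job is handed in: Lid shut and held by its catch (under 0.025 rad), rocker on (over 0.34 rad), start key pressed at least 2.5 mm and let up again, all keys up, every bystander within 20 mm of where it stood (all of step 2 and value of joint each of start_key, stop_key, speed_key, time_key below 0.001 m and distance of each of bottle, jar_a, jar_b, vial, tube_rack, dish, pipette from where it was at the start of the episode below 0.02 m); the robot touches nothing.
It fails at once if the lid is raised instead of being pushed shut (value of joint lid above 1.08 rad or (value of joint lid above 0.15 rad and velocity of joint lid above 0.15 rad/s)).
It fails at once if a key other than start is pressed (value of joint any of stop_key, speed_key, time_key above 0.0015 m).
It fails at once if the power is switched on, or the start key pressed, while the lid is not shut (value of joint lid above 0.04 rad and (value of joint rocker above 0.25 rad or value of joint start_key above 0.0015 m)).
It fails at once if the start key is pressed before the power is on (value of joint rocker below 0.3 rad and value of joint start_key above 0.0015 m).
It fails at once if a bystander is knocked, shifted or lifted by more than 20 mm, or a standing vessel tipped (distance of any of bottle, jar_a, jar_b, vial, tube_rack, dish, pipette from where it was at the start of the episode above 0.02 m or angle between any of bottle, jar_a, jar_b, vial's own z axis and vertical above 0.5 rad).
It also fails if it takes over 48 s, if anything falls off the work surface, if the arm or the gripper's body presses on something with over 40 N, if the wrist force passes 120 N, or if a joint passes its speed limit or range.

## Working session

There is one attempt and no reset: what is moved stays moved. The work goes in short steps, Python scripts to look and compute and a tool call to move; the robot and the scene stay as the last step left them, time stands still between calls to the robot, and variables do not carry over. Pictures are saved under pics/ and viewed, at most 10 in all, crops included, and the job is handed in when it is done.

Besides the shell and the picture viewer there is one more tool, called as name(argument=value, ...) on one line, values as JSON. apply_moves: Moves the arm, as the interface text tells. Its arguments: {"type":"object","properties":{"increments":{"type":"array"},"fingers":{"type":"number"},"newtons":{"type":"number"}},"required":["increments"]}

```bash
mkdir -p pics
cat > h.py <<'E'
import numpy as np, cv2
from station import env, optics
from scipy.spatial.transform import Rotation as R
def snap(c):
    s=env.state(); d=optics.snapshot(c)
    if 'cam_to_world' in d: T=np.array(d['cam_to_world'])
    else:
        q=s['tool_rot']; W=np.eye(4); W[:3,:3]=R.from_quat([q[1],q[2],q[3],q[0]]).as_matrix(); W[:3,3]=s['eef_pos']; T=W@np.array(d['T_tool_cam'])
    z=d['z_map']; v,u=np.mgrid[:z.shape[0],:z.shape[1]]
    P=np.stack([(u-d['cx'])/d['fx']*z,-(v-d['cy'])/d['fy']*z,-z],-1)@T[:3,:3].T+T[:3,3]
    P[z==0]=np.nan
    return d,P,T
E
python3 - <<'E'
from h import *
print(env.state())
for c in ['side','top']:
    d,P,T=snap(c); print(c,[k for k in d if k not in('img','z_map')],d['fx'],T.round(2).tolist())
    cv2.imwrite(f'pics/{c}0.png',d['img'][:,:,::-1])
    for n in ['centrifuge','lid_edge','rocker_far','start_key_top','stop_key_top','speed_key_top','time_key_top','bottle','jar_a','vial','tube_rack','dish','pipette']:
        for r in optics.trace(n,c)[:3]:
            if r['conf']>.3: print(c,n,round(r['conf'],2),[int(x) for x in r['rect']],np.nanmedian(P[r['pixels']],0).round(0))
E
```

```text
{'time': 0.0, 'joints': array([ 1.25249455e+00,  3.07565972e-01,  1.50766439e+00,  7.06498076e-06,
        1.32840514e+00, -7.35404218e-02]), 'qvel': array([-0.00018437,  0.00019701, -0.00087923, -0.00151684,  0.00063249,
        0.00089588]), 'joint_torque': array([-1.27340678e-03, -4.57557607e+01, -2.51909512e+01, -2.83061781e-04,
        1.31937914e-02,  2.32480275e-06]), 'eef_pos': array([139.16246625, 557.18919894, 230.38846393]), 'tool_rot': array([-2.02203337e-04,  1.22076202e-01,  9.92520205e-01, -1.00121483e-03]), 'force': array([-1.23161558,  0.445765  , -0.8466681 ]), 'moment': array([-0.03130874,  0.00753384,  0.06360618]), 'finger_force': 0.0, 'grip_width': 85.68827179882415}
side ['fx', 'fy', 'cx', 'cy', 'cam_to_world'] 393.85598114651447 [[0.97, 0.13, -0.19, 350.92], [-0.23, 0.49, -0.84, -752.93], [-0.02, 0.86, 0.51, 619.44], [0.0, 0.0, 0.0, 1.0]]
side centrifuge 0.94 [286, 186, 426, 328] [ 562. -212.  101.]
side lid_edge 0.86 [351, 187, 424, 278] [ 611. -181.  184.]
side lid_edge 0.55 [302, 249, 312, 254] [477. -66.  84.]
side rocker_far 0.48 [299, 282, 316, 297] [ 45
[... 1048 characters left out ...]
. -145.   86.]
top start_key_top 0.37 [347, 217, 357, 228] [487. -20.  87.]
top stop_key_top 0.47 [386, 228, 398, 242] [ 465. -102.   86.]
top time_key_top 0.55 [386, 226, 399, 242] [ 465. -102.   86.]
top time_key_top 0.47 [352, 217, 360, 228] [486. -20.  87.]
top bottle 0.8 [294, 115, 334, 164] [652.  62. 140.]
top jar_a 0.91 [458, 234, 490, 264] [ 426. -283.   72.]
top jar_a 0.72 [295, 182, 324, 212] [537.  78.  73.]
top jar_a 0.55 [375, 117, 467, 188] [ 611. -144.  193.]
top vial 0.58 [456, 274, 475, 291] [ 353. -269.   49.]
top tube_rack 0.77 [466, 152, 514, 218] [ 578. -341.   40.]
top dish 0.9 [288, 239, 332, 285] [396.  72.   5.]
top pipette 0.96 [337, 254, 438, 275] [391. -77.  22.]
```

View pics/top0.png

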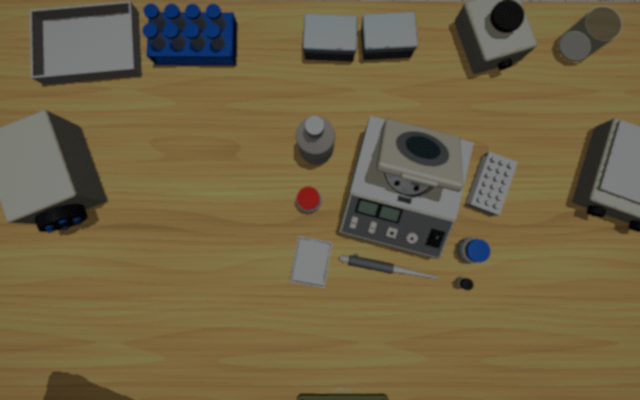

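View pics/side0.png

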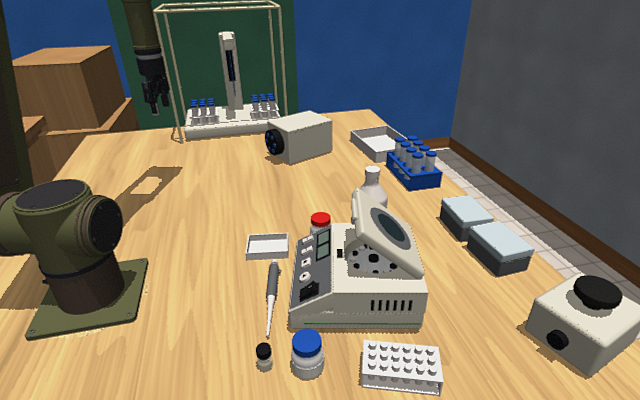

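The top view shows the centrifuge with its keys around row 230 (rocker at (435,238), start key at (412,238)). The lid is part open, with its sight glass at (422,148). The side view agrees. The machine's yaw is about -0.25, which the tool already matches. I'll move over the panel, fingers shut, and take a closer look.

apply_moves(increments=[[[-0.7,-0.25,-0.2],[-0.7,-0.25,-0.2]]], fingers=1)

```text
validation failed for argument at $.in...
```

apply_moves(increments=[[[-0.7,-0.25,-0.2,0],[-0.7,-0.25,-0.2,0],[-0.7,-0.25,-0.2,0],[-0.7,-0.25,-0.2,0],[-0.7,-0.25,-0.2,0],[-0.7,-0.25,-0.2,0],[-0.7,-0.25,-0.2,0],[-0.7,-0.25,-0.2,0],[-0.7,-0.25,-0.2,0],[-0.7,-0.25,-0.2,0]]], fingers=1)

```text
time: 2.65
eef_pos: [449.6, 351.0, 331.7]
tool_rot: [0.0, 0.122, 0.993, 0.0]
force: [-1.1, 1.2, -0.1]
grip_width: 0.1
finger_force: 0.0
```

apply_moves(increments=[[[-0.19,-0.78,0,0],[-0.19,-0.78,0,0],[-0.19,-0.78,0,0],[-0.19,-0.78,0,0],[-0.19,-0.78,0,0],[-0.19,-0.78,0,0],[-0.19,-0.78,0,0],[-0.19,-0.78,0,0],[-0.19,-0.78,0,0],[-0.19,-0.78,0,0],[-0.19,-0.78,0,0],[-0.19,-0.78,0,0],[0,0,0,0],[0,0,0,0]]])

```text
time: 4.4
eef_pos: [445.6, -129.6, 331.2]
tool_rot: [-0.0, 0.122, 0.992, 0.0]
force: [-0.7, 0.0, 0.1]
grip_width: -0.0
finger_force: 0.0
```

```bash
cat > m.py <<'E'
from h import *
import sys
for c in ['wrist','top']:
    d,P,T=snap(c); cv2.imwrite(f'pics/{c}{sys.argv[1]}.png',d['img'][:,:,::-1])
    for n in ['lid_edge','rocker_far','start_key_top','stop_key_top','speed_key_top','time_key_top']:
        for r in optics.trace(n,c)[:3]:
            if r['conf']>.3:
                Q=P[r['pixels']]; Q=Q[~np.isnan(Q[:,0])]
                if len(Q)<5: continue
                m=np.median(Q,0); Q=Q[np.linalg.norm(Q-m,axis=1)<120]
                mid=(Q.min(0)+Q.max(0))/2; n3=np.linalg.svd(Q-Q.mean(0),full_matrices=False)[2][2]
                print(c,n,round(r['conf'],2),[int(x) for x in r['rect']],'med',m.round(1),'mean',Q.mean(0).round(1),'n',(n3*np.sign(n3[2])).round(3),'z',Q[:,2].min().round(),Q[:,2].max().round())
E
python3 m.py 1
```

```text
wrist lid_edge 0.92 [266, 294, 427, 335] med [ 565.6 -102.8  214.9] mean [ 564.3 -114.3  214.8] n [ 0.486 -0.141  0.862] z 164.0 226.0
wrist lid_edge 0.69 [371, 159, 382, 185] med [473.3 -62.1  84.7] mean [473.8 -62.   84. ] n [-0.541 -0.061  0.839] z 71.0 92.0
wrist rocker_far 0.79 [263, 166, 282, 190] med [ 447.8 -194.6   94. ] mean [ 447.7 -194.6   94.1] n [-0.606  0.173  0.776] z 81.0 106.0
wrist rocker_far 0.7 [268, 292, 430, 335] med [ 567.1 -101.8  214.4] mean [ 564.8 -115.5  214.2] n [ 0.478 -0.137  0.868] z 160.0 226.0
wrist rocker_far 0.32 [445, 157, 503, 207] med [530.8  70.2  71.5] mean [532.4  71.5  57. ] n [-0.558 -0.669  0.49 ] z 0.0 76.0
wrist start_key_top 0.67 [303, 164, 323, 181] med [ 451.3 -146.1   85.3] mean [ 451.4 -146.2   85.1] n [-0.448  0.119  0.886] z 79.0 91.0
wrist start_key_top 0.63 [189, 220, 241, 300] med [ 567.3 -340.2   38.9] mean [ 569.6 -340.6   36.6] n [0.025 0.276 0.961] z -0.0 52.0
wrist start_key_top 0.42 [419, 42, 490, 123] med [395.1  77.4   4.4] mean [396.1  76.3   8. ] n [0.002 0.    1.   ] z 0.0 25.0
wrist stop_key_top 0.68 [338, 161, 354
[... 323 characters left out ...]
.9] n [-0.419  0.186  0.889] z 75.0 92.0
wrist time_key_top 0.62 [401, 159, 416, 180] med [484.9 -22.3  84.9] mean [484.9 -22.2  84.8] n [-0.471 -0.178  0.864] z 76.0 93.0
wrist time_key_top 0.34 [262, 160, 285, 190] med [ 447.9 -194.5   94.1] mean [ 447.7 -194.5   94. ] n [-0.603  0.189  0.775] z 81.0 106.0
top lid_edge 0.74 [379, 116, 463, 190] med [ 610.  -144.5  193.2] mean [ 612.6 -144.5  188.3] n [ 0.586 -0.153  0.796] z 88.0 228.0
top speed_key_top 0.57 [369, 221, 375, 233] med [475.4 -60.6  86.3] mean [475.8 -60.3  85.8] n [-0.463  0.182  0.868] z 73.0 95.0
top time_key_top 0.45 [351, 214, 361, 232] med [488.2 -20.2  85.7] mean [487.9 -20.   84.9] n [-0.393  0.201  0.897] z 74.0 92.0
```

View pics/wrist1.png

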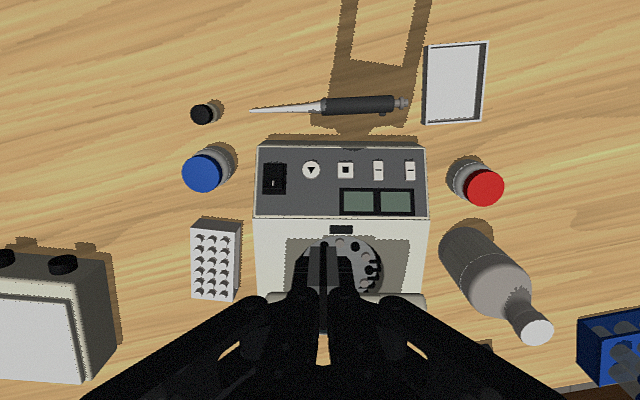

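The wrist view shows the rocker at (273,178), the start key at (312,171), and stop, speed and time at (345,169), (377,170) and (409,170). Their spacing matches the spec and gives a yaw of about -0.264. The origin is near (561,-131) and the lid is at about 0.7 rad. Next I go above the lid's edge.

apply_moves(increments=[[[0,0,0,0.02],[-0.63,0.145,0,0],[-0.63,0.145,0,0],[-0.63,0.145,0,0],[-0.63,0.145,0,0],[0,0,0.45,0],[0,0,0.45,0],[0,0,0.45,0],[0,0,0.45,0],[0,0,0,0],[0,0,0,0]]])

```text
time: 6.48
eef_pos: [575.6, -135.2, 242.1]
tool_rot: [0.001, 0.132, 0.991, -0.0]
force: [0.0, 0.3, 0.1]
grip_width: 0.0
finger_force: 0.0
```

Run:
```python
from h import *
d,P,T=snap('side'); cv2.imwrite('pics/side2.png',cv2.resize(d['img'][130:330,250:490,::-1],None,fx=3,fy=3)[:600])
```

```text
(no output)
```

View pics/side2.png

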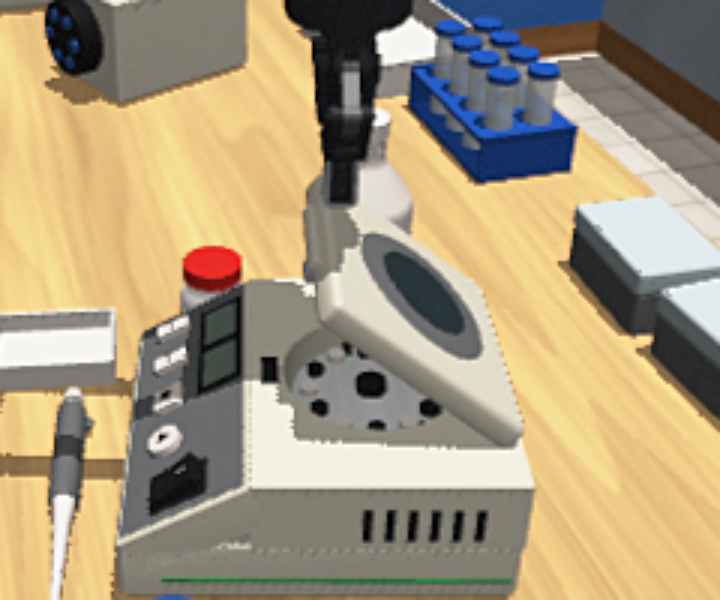

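The side view shows the fingertip at (342,195 in the crop), just above the lid's front edge, mid-width. Now I push down along the lid's arc.

apply_moves(increments=[[[0,0,0.26,0],[0,0,0.26,0],[0.13,0,0.13,0],[0.13,0,0.13,0],[0.12,0,0.14,0],[0.07,0,0.12,0],[0.07,0,0.12,0],[0.07,0,0.11,0],[0.07,0,0.11,0],[0.04,0,0.1,0],[0.04,0,0.1,0],[0.04,0,0.1,0],[0.04,0,0.1,0],[0,0,0,0]]])

```text
time: 8.28
eef_pos: [534.6, -123.9, 151.6]
tool_rot: [-0.001, 0.132, 0.991, 0.0]
force: [-0.9, 0.4, -0.1]
grip_width: -0.1
finger_force: 0.0
```

apply_moves(increments=[[[0.02,0,0.1,0],[0.02,0,0.1,0],[0,0,0.08,0],[0,0,0.06,0],[0,0,0.04,0],[0,0,0.04,0],[0,0,0,0],[0,0,0,0]]])

```text
time: 9.28
eef_pos: [533.1, -123.5, 133.7]
tool_rot: [0.0, 0.132, 0.991, -0.0]
force: [-7.0, 1.9, 20.4]
grip_width: -0.3
finger_force: 10.1
```

Run:
```python
from h import *
print(env.state()['force'])
d,P,T=snap('side'); cv2.imwrite('pics/side3.png',cv2.resize(d['img'][130:330,250:490,::-1],None,fx=3,fy=3)[:600])
```

```text
[-7.01004584  1.89158369 20.40502178]
```

View pics/side3.png

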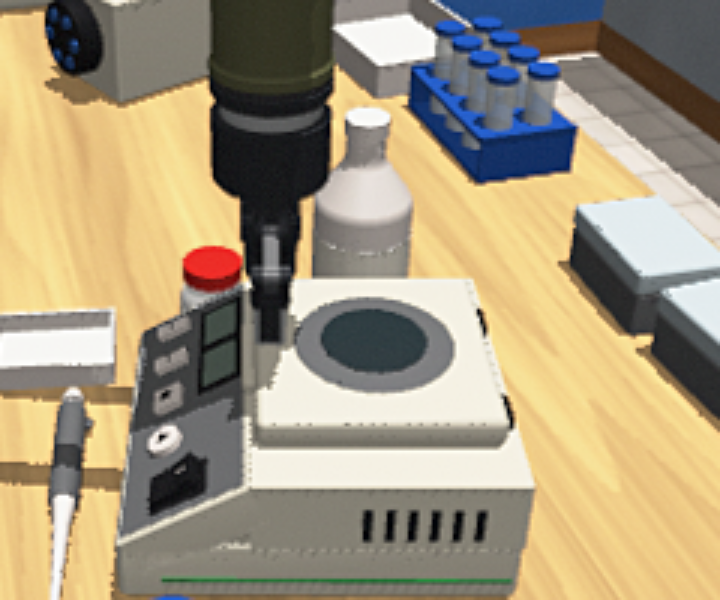

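The side view shows the lid flat and closed. The tip is at z = 133.7 with 20 N on it, so it is past the catch. Next, lift and go above the rocker.

apply_moves(increments=[[[0,0,-0.4,0],[0,0,-0.4,0],[0,0,-0.4,0],[0.32,-0.455,0,0],[0.32,-0.455,0,0],[0.32,-0.455,0,0],[0.32,-0.455,0,0],[0,0,0.4,0],[0,0,0.4,0],[0,0,0.4,0],[0,0,0.2,0],[0,0,0,0],[0,0,0,0]]])

```text
time: 10.95
eef_pos: [448.6, -195.0, 121.8]
tool_rot: [0.001, 0.132, 0.991, -0.0]
force: [1.0, -0.1, -0.5]
grip_width: -0.0
finger_force: 0.0
```

Run:
```python
from h import *
d,P,T=snap('side'); cv2.imwrite('pics/side4.png',cv2.resize(d['img'][190:330,250:440,::-1],None,fx=4,fy=4))
d,P,T=snap('top')
for r in optics.trace('lid_edge','top')[:1]:
    Q=P[r['pixels']]; print(r['conf'],np.nanpercentile(Q[:,2],[5,25,50,75,95]))
```

```text
0.89 [130.85153148 134.59617613 136.05245053 137.50241197 139.56304534]
```

View pics/side4.png

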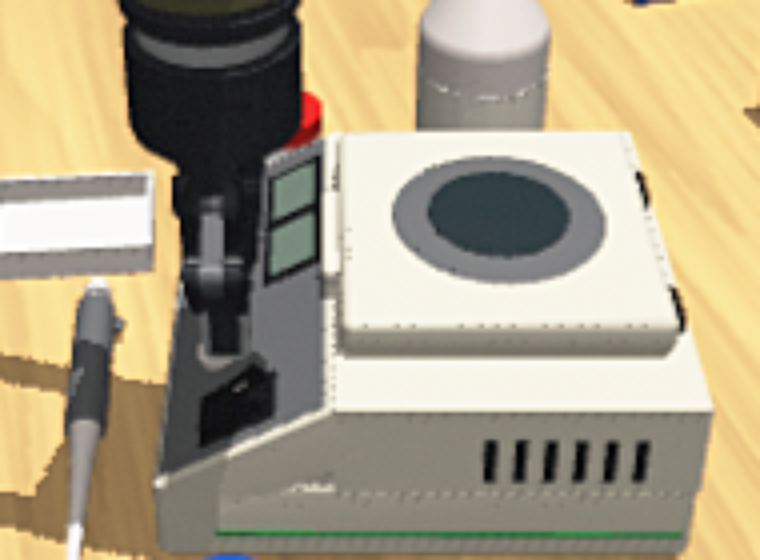

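The lid is shut: its face is flat at about 135 mm. The tip is over the rocker, seen at (225,350 in the crop) with parallax from its 25 mm height. Press the rocker.

apply_moves(increments=[[[0,0,0.2,0],[0,0,0.16,0],[0,0,0.06,0],[0,0,0.04,0],[0,0,0.04,0],[0,0,0.04,0],[0,0,0,0]]])

```text
time: 11.98
eef_pos: [448.9, -195.2, 95.7]
tool_rot: [0.001, 0.132, 0.991, -0.0]
force: [-1.7, 1.2, 12.6]
grip_width: -0.0
finger_force: 6.4
```

apply_moves(increments=[[[0,0,0.04,0],[0,0,0,0],[0,0,0,0]]])

```text
time: 12.35
eef_pos: [449.1, -195.2, 95.4]
tool_rot: [0.002, 0.132, 0.991, -0.001]
force: [-5.5, 3.6, 27.1]
grip_width: 0.1
finger_force: 13.6
```

apply_moves(increments=[[[0,0,-0.4,0],[0,0,-0.4,0],[0.5,0,-0.4,0],[0.5,0,0,0],[0,0,0,0]]])

```text
time: 12.98
eef_pos: [397.5, -180.6, 152.0]
tool_rot: [-0.001, 0.132, 0.991, 0.0]
force: [-0.0, 0.4, -0.6]
grip_width: 0.1
finger_force: 0.0
```

Run:
```python
from h import *
x=np.array([.965,-.261,0])
for c in ['side','top','wrist']:
    d,P,T=snap(c); cv2.imwrite(f'pics/{c}5.png',cv2.resize(d['img'][250:320,270:350,::-1],None,fx=7,fy=7))
    Q=P.reshape(-1,3); r=Q-[447.6,-194.7,92.7]; k=(abs(r[:,0]*.261+r[:,1]*.965)<9); u=r[:,0]*.965-r[:,1]*.261
    print(c,[(a,k2.sum(),np.round(np.nanmedian(r[k2,2]),1)) for a in range(-15,16,5) for k2 in [k&(abs(u-a)<2.5)&(abs(r[:,2])<25)]])
```

```text
side [(-15, np.int64(16), np.float64(-20.3)), (-10, np.int64(18), np.float64(-2.4)), (-5, np.int64(21), np.float64(-1.3)), (0, np.int64(14), np.float64(-0.6)), (5, np.int64(17), np.float64(1.1)), (10, np.int64(17), np.float64(3.3)), (15, np.int64(16), np.float64(5.5))]
top [(-15, np.int64(24), np.float64(-4.0)), (-10, np.int64(20), np.float64(-0.6)), (-5, np.int64(19), np.float64(-0.1)), (0, np.int64(21), np.float64(1.0)), (5, np.int64(20), np.float64(2.6)), (10, np.int64(19), np.float64(5.4)), (15, np.int64(22), np.float64(7.6))]
wrist [(-15, np.int64(38), np.float64(-19.8)), (-10, np.int64(0), np.float64(nan)), (-5, np.int64(0), np.float64(nan)), (0, np.int64(0), np.float64(nan)), (5, np.int64(0), np.float64(nan)), (10, np.int64(0), np.float64(nan)), (15, np.int64(0), np.float64(nan))]
  return np.nanmean(a, axis, out=out, keepdims=keepdims)
```

View pics/side5.png

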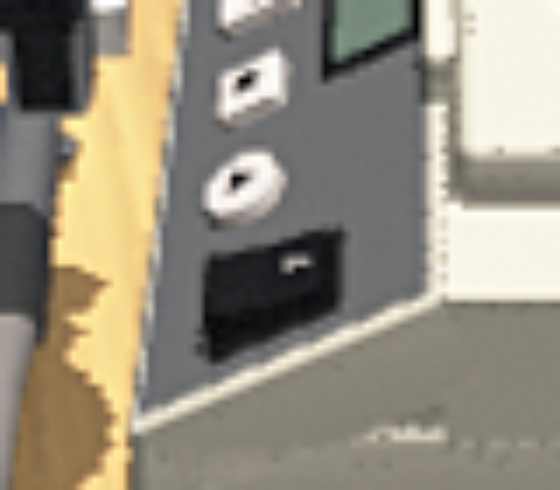

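The rocker is on: the far half is down and flat with the bar showing, about 6 mm above the pivot in z where it stood at 13 mm. Next, go above the start key.

apply_moves(increments=[[[-0.36,0.47,0,0],[-0.36,0.47,0,0],[0,0,0.4,0],[0,0,0.4,0],[0,0,0.3,0],[0,0,0,0],[0,0,0,0]]])

```text
time: 14.0
eef_pos: [447.6, -146.0, 97.4]
tool_rot: [0.0, 0.132, 0.991, -0.0]
force: [0.6, -0.8, -0.3]
grip_width: -0.1
finger_force: 0.0
```

apply_moves(increments=[[[0,0,0.1,0],[0,0,0.06,0],[0,0,0.06,0],[0,0,0.04,0],[0,0,0,0]]])

```text
time: 14.62
eef_pos: [447.2, -145.9, 84.6]
tool_rot: [0.001, 0.132, 0.991, -0.0]
force: [0.1, 1.0, 3.8]
grip_width: 0.0
finger_force: 1.4
```

apply_moves(increments=[[[0,0,0.04,0],[0,0,0.04,0],[0,0,0,0]]])

```text
time: 15.0
eef_pos: [447.7, -146.1, 81.4]
tool_rot: [0.001, 0.132, 0.991, -0.0]
force: [-1.1, 1.1, 11.8]
grip_width: 0.2
finger_force: 5.5
```

apply_moves(increments=[[[0,0,0.04,0],[0,0,0,0],[0,0,0,0]]])

```text
time: 15.38
eef_pos: [447.8, -146.1, 81.0]
tool_rot: [0.002, 0.132, 0.991, -0.0]
force: [-4.1, 3.5, 27.6]
grip_width: 0.1
finger_force: 12.9
```

The key bottomed out at about 27 N. I'll lift clear and check.

apply_moves(increments=[[[0,0,-0.3,0],[0,0,-0.5,0],[0,0,-0.8,0],[0,0,-0.8,0],[0,0,-0.8,0],[0,0,0,0],[0,0,0,0]]])

```text
time: 16.25
eef_pos: [445.8, -145.4, 237.4]
tool_rot: [-0.001, 0.132, 0.991, 0.0]
force: [0.5, 0.8, 0.5]
grip_width: -0.0
finger_force: 0.0
```

```bash
python3 m.py 6 | grep -v bottle
python3 - <<'E'
from h import *
d,P,T=snap('side')
for n in ['bottle','jar_a','vial','tube_rack','dish','pipette']:
    print(n,[np.nanmedian(P[r['pixels']],0).round() for r in optics.trace(n,'side')[:2] if r['conf']>.5])
cv2.imwrite('pics/side6.png',cv2.resize(d['img'][190:330,250:440,::-1],None,fx=4,fy=4))
E
```

```text
wrist lid_edge 0.7 [280, 252, 455, 365] med [541.5 -98.8 134.5] mean [ 545.4 -106.4  132.8] n [-0.094  0.016  0.995] z 109.0 138.0
wrist rocker_far 0.87 [263, 183, 289, 219] med [ 447.8 -194.2   93.4] mean [ 447.5 -194.3   93.9] n [-0.3    0.123  0.946] z 83.0 102.0
wrist rocker_far 0.66 [484, 168, 569, 229] med [529.8  68.1  67. ] mean [531.5  70.   55.6] n [-0.53  -0.71   0.463] z 0.0 75.0
wrist start_key_top 0.72 [315, 178, 334, 200] med [ 451.  -146.4   84.9] mean [ 451.  -146.3   84.6] n [-0.493  0.125  0.861] z 72.0 91.0
wrist stop_key_top 0.59 [357, 176, 378, 198] med [ 462.9 -103.1   85.2] mean [ 462.9 -103.1   85. ] n [-0.449  0.122  0.885] z 76.0 90.0
wrist speed_key_top 0.68 [399, 177, 416, 201] med [473.8 -62.1  84.8] mean [474.1 -62.   84.7] n [-0.441  0.072  0.895] z 74.0 92.0
wrist time_key_top 0.9 [440, 172, 463, 196] med [484.4 -22.4  84.6] mean [484.3 -22.2  84.7] n [-0.511 -0.126  0.85 ] z 73.0 92.0
top lid_edge 0.91 [365, 122, 459, 213] med [ 595.1 -139.5  136. ] mean [ 595.2 -140.2  135.5] n [-0.01   0.009  1.   ] z 108.0 144.0
top lid_edge 0.56 [297, 181, 322, 2
[... 344 characters left out ...]
 76.0 94.0
top stop_key_top 0.37 [340, 255, 434, 275] med [390.8 -69.8  21.7] mean [391.2 -75.5  20.1] n [ 0.182 -0.046  0.982] z -3.0 31.0
top speed_key_top 0.53 [369, 222, 377, 235] med [477.4 -60.9  86.8] mean [476.9 -60.5  86.7] n [-0.318  0.338  0.886] z 80.0 93.0
top time_key_top 0.65 [352, 216, 360, 228] med [486.1 -20.   85.6] mean [486.6 -19.7  85.6] n [-0.475  0.22   0.852] z 75.0 93.0
bottle [array([661.,  38., 128.]), array([488., -25.,  84.])]
jar_a [array([536.,  68.,  71.]), array([ 425., -313.,   57.])]
vial [array([ 353., -284.,   39.])]
tube_rack [array([ 580., -361.,   39.])]
dish [array([400.,  79.,   7.]), array([ 594., -167.,  135.])]
pipette [array([390., -96.,  20.])]
```

View pics/side6.png

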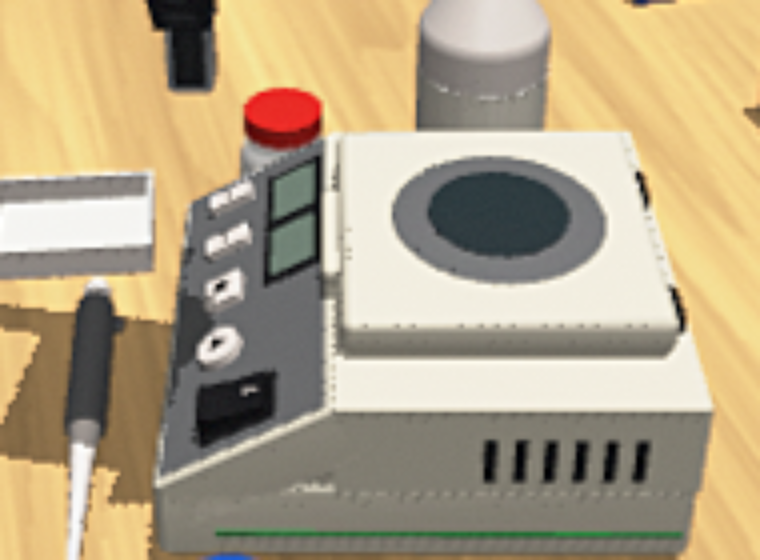

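The picture shows the lid flat, the rocker on (235,400), the start key up (220,345) and the bystanders where they stood. The arm is clear.

```bash
python3 -c "
from station import env
print(env.close_job())"
```

```text
the job is handed in; nothing more can be done
None
```

The lid is clicked shut, the power rocker is on, and the start key was pressed fully down and came back up. My final pictures show the bystanders unmoved and the arm clear; the job is handed in, though the hand-in returned no verdict.

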